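# Feel out the hidden release of the ring drawer

### The arm

A 6-joint arm with a two-finger parallel gripper is mounted at the origin on the work surface. World frame = base frame: x ahead of the robot, y to its left, z up, the work surface at z = 0. Lengths are in m, angles in degrees, forces in N, time in s.
With the tool pointing down it reaches from about 0.25 to 0.725 m from the base axis. Payload 9.7 kg.
Tool frame: the origin (TCP) lies on the centre line of the jaws, within the pads' length; the fingertips stand 19 mm ahead of it and the grasp point (between the pads) is the TCP; z points along the fingers, y is the direction in which the jaws open and shut (so a half turn about z gives the same grasp; the last joint's range is limited). The gripper opens to 85 mm and grips with 20 to 120 N. Pads are 22 mm wide; open, the fingers measure 114 mm over their backs; the gripper's body (76 mm by 85 mm) begins 54 mm behind the grasp point. The pads swing forward as they close: fully open they stand 13 mm farther back than shut.
Start: joints at [75.229, 4.979, 10.078, 95.1, 0, 90], TCP at [0.14, 0.532, 0.25] pointing down, gripper open.
Joint ranges: [-179.16, 179.16], [-48.56, 103.87], [-65.8, 70.77], [-126.05, 130.52], [-82.76, 87.17], [-180, 180]. Speed limits (degrees/s): [127.2, 127.2, 147.25, 180, 180, 180].

### API

Orientations are given as [roll, pitch, yaw] about the fixed x, y, z axes, in that order (R = Rz(yaw) Ry(pitch) Rx(roll)).
In Python, from workcell import bot gives the robot as it stands.
- The arm moves only by the tool servo_tool, never from a script. Its argument "motion" is a list that holds one entry, the list of rows, each a list of 6 numbers: the shift along the tool's x, y, z in mm, then the turn, a rotation vector about the tool's x, y, z in rad. A call has 1 to 5 rows; each row shifts and turns the commanded pose from where the row before left it, along the tool's axes as they then stand; what a row does not reach is not made up. A row lasts 1/10 s, in which the tool goes at most 50 mm and 8.59 degrees, less where a joint would pass 70% of its speed; a pose out of reach is approached as far as the arm can. A call is refused whole if a number of a shift passes 50 or a number of a turn 0.15, either way. A call with a gripper value outside its range is refused whole. "gripper" is the finger opening in mm, from 0 to 85.4, set as the call begins (left out, the last holds). The fingers move at their own pace and stop on an object; "newtons" is the grip in N (left out, the last holds). Time passes only in rows, so rows that do not move let the fingers close. It gives the time, the measured TCP pose, the force and the opening at its end, in the units of the state.
- bot.get_obs(): the state, without advancing time (a new reading comes with each control period).
- bot.camera(name): name is "scene" or "side" or "wrist"; returns a dict with "color" (420x560x3 uint8, red, green, blue), "fx", "fy", "cx", "cy" (pixels), "R" (3x3) and "t" (3): a world point X has camera coordinates R X + t. Camera axes: x right, y down, z forward; pixel columns grow to the right and rows downward; lengths in m; the calibration is good to about 2 mm. A picture is of the moment at which its call begins. There is no depth.
- bot.job_done(): hands the job in, once; it reports no verdict.
Trained networks look in a picture, given as the dict that the camera call returned (one of the last four; its "shot" number tells which), for a name from the list of things; names that differ only in an ending like _2 or _b are one class to them, and where a whole thing is asked for, a point or a joint stands for the part that bears it (a point fixed in the world has none). Each returns a list of dicts, best first, with "confidence" (0 to 1); they miss things now and then, are a little off and sometimes report something else, mostly with a low value. They report only what shows in the picture. A call takes as long as a camera call.
- bot.look_for(picture, label): "rect" ([left, top, width, height] in pixels, round what is visible of it).
The state is a dict: "time": time; "q": joint angles; "qd": joint speeds; "joint_efforts": joint torques, N m; "ee_pos": TCP position; "tcp_rot": TCP orientation; "wrist_force": force on the tool from outside, world axes, zero at the start; "torque": the same for the moment, N m; "opening": finger opening in m.
Only numpy, scipy, OpenCV 4.12 (cv2) and the standard library are available. Lean on these libraries where they do the work, as an engineer would, in place of code of your own. Each camera call takes 0.05 s, during which the arm holds its last target.

### The job

The pink ring organiser has a secret drawer, released by a pad hidden in a notch somewhere along its brass edge rail. With the fingertips together, touch the rail at its left end (left as the robot sees it), slide along it in contact until they drop into the notch, and press the pad there fully down so that the drawer comes out. Then move clear; do not pick up or disturb any of the things on the organiser or the bench.

Things in the scene. Friction and masses are not known exactly. Their poses are not given: they have to be found in the camera images.
- organiser: Fixed pink organiser, 150 (x) x 400 (y) x 98 mm (z); origin at the centre of its underside, front faces its -x (to the robot), +y is the robot's left. Two solid end towers, y 105 to 200 and -105 to -200 mm, 98 mm high; between them a bay with the brass rail along its front top edge (x -75 to -35 mm) and a deck at z = 62 mm behind the rail.
- rail_left (a point): Point on the flat top (z = 90 mm) of the rigid straight brass rail, mid-width, at its left end against the left tower (organiser y = +105 mm), 8 mm below the tower's top. Axes as the organiser. The rail is 40 mm wide and 210 mm long to rail_right.
- rail_right (a point): The same at the rail's right end (organiser y = -105 mm). A 44 mm long notch is cut right across the rail, open above, to front and to back; its middle lies anywhere between organiser y = -70 and +20 mm, new every time and not reported.
- release (a joint): Press depth, in m, of the copper pad in the notch, 36 (x) x 40 (y) mm, nearly filling it: 0 as found, with its top 5 mm below the rail's top; 0.008 at its lower stop. It moves straight down, resists with about 6 N (friction, no return spring) and stays where it is left.
- ring_drawer (a joint): How far the secret drawer (front 206 x 46 mm, flush, no handle, below the rail) has come out towards the organiser's front, in m: 0 shut, 0.030 out. It is linked to the pad: 3.75 mm out for each mm of press.
- ring_bowl: Loose terracotta bowl, 90 mm across, 35 mm high, on the table; origin at the centre of its underside. Bystander.
- pink_pot: Loose pink pot, 80 mm across, 80 mm high; origin at the centre of its underside. Bystander.
- bench_block: Loose steel block 60 x 60 x 25 mm; origin at the centre of its underside. Bystander.
- soap_bottle: Loose yellow bottle 64 mm across, 150 mm high; origin at the centre of its underside. Bystander.
- flux_tin: Loose steel tin with blue cap, 48 mm across, 32 mm high, on the organiser's left tower; origin at the centre of its underside. Bystander.
- bead_jar: Loose amber jar with black cap, 44 mm across, 34 mm high, on the organiser's right tower; origin at the centre of its underside. Bystander.
- scriber: Loose red-handled scriber, 150 mm long along its x, lying on the table. Bystander.

How it is judged (in metres and radians):
On the way, in this order (a step that is already met when the one before it is completed fails the run):
1. the fingertips touch the rail near its left end, pad not pressed (contact force between the fingers and anything else above 0.3 N and y of the grasp point in the frame of organiser between 0.068 and 0.115 m and x of the grasp point in the frame of organiser between -0.085 and -0.025 m and z of the grasp point in the frame of organiser below 0.135 m and value of joint release below 0.002 m), for 0.1 s.
2. they are still in contact as they pass along the rail, about 50 mm left of the organiser's middle (contact force between the fingers and anything else above 0.3 N and y of the grasp point in the frame of organiser between 0.035 and 0.066 m and x of the grasp point in the frame of organiser between -0.085 and -0.025 m and z of the grasp point in the frame of organiser below 0.135 m and value of joint release below 0.002 m), for 0.1 s.
3. the fingertips press the pad in the notch fully down (value of joint release above 0.0065 m and contact force between the fingers and anything else above 0.5 N and x of the grasp point in the frame of organiser between -0.09 and -0.02 m and y of the grasp point in the frame of organiser between -0.11 and 0.06 m), for 0.1 s.
At the end, for the whole second after the job is handed in: The pad is pressed at least 6.5 of its 8 mm, the drawer stands out by more than 22 mm, and each of the seven loose things is at rest within 20 mm of where it started (value of joint release above 0.0065 m and value of joint ring_drawer above 0.022 m and distance of each of ring_bowl, pink_pot, bench_block, soap_bottle, flux_tin, bead_jar, scriber from where it was at the start of the episode below 0.02 m and linear speed of each of ring_bowl, pink_pot, bench_block, soap_bottle, flux_tin, bead_jar, scriber below 0.02 m/s); the robot touches nothing.
It fails at once if a loose thing on the organiser or the bench is lifted, carried or knocked (moved more than 20 mm) (distance of any of ring_bowl, pink_pot, bench_block, soap_bottle, flux_tin, bead_jar, scriber from where it was at the start of the episode above 0.02 m).
It also fails if it takes over 58 s, if anything falls off the work surface, if the arm or the gripper's body presses on something with over 40 N, if the wrist force passes 120 N, or if a joint passes its speed limit or range.

## Working session

There is one attempt and no reset: what is moved stays moved. The work goes in short steps, Python scripts to look and compute and a tool call to move; the robot and the scene stay as the last step left them, time stands still between calls to the robot, and variables do not carry over. Pictures are saved under pics/ and viewed, and the job is handed in when it is done.

Besides the shell and the picture viewer there is one more tool, called after "Request:" by a JSON object that holds its "op" and its "data". servo_tool: Moves the arm, as the interface text tells. Its arguments: {"type":"object","properties":{"motion":{"type":"array","items":{"type":"array","items":{"type":"array","items":{"type":"number"}}}},"gripper":{"type":"number"},"newtons":{"type":"number"}},"required":["motion"]}

```bash
mkdir -p pics; cat > h.py <<'E'
from workcell import bot
import numpy as np, cv2
def snap(n,f):
    p=bot.camera(n); cv2.imwrite('pics/'+f,p['color'][:,:,::-1]); return p
E
python3 - <<'E'
from h import *
print(bot.get_obs())
for n in ['scene','side','wrist']:
    p=snap(n,n+'0.png'); print(n,p['fx'],p['cx'],p['cy'],np.round(p['R'],3).tolist(),np.round(p['t'],3).tolist())
    for l in ['organiser','rail_left','release','flux_tin','bead_jar','soap_bottle','pink_pot','scriber','bench_block','ring_bowl']:
        print(l,[(r['rect'],round(r['confidence'],2)) for r in bot.look_for(p,l)[:2]])
E
```

```text
{'time': 0.0, 'q': array([ 7.52276857e+01,  5.01031687e+00,  1.00351191e+01,  9.50982671e+01,
       -2.25185252e-04,  9.00031280e+01]), 'qd': array([-0.03114443,  0.04187298, -0.0307412 , -0.05180519,  0.05216073,
       -0.0515989 ]), 'joint_efforts': array([-9.33940682e-04, -5.20389676e+01,  4.64805579e+01,  1.61832094e-02,
       -1.56070757e-05, -2.63290156e-05]), 'ee_pos': array([0.14019018, 0.53163447, 0.24959651]), 'tcp_rot': array([-1.79926535e+02,  2.29195792e-04,  1.65224558e+02]), 'wrist_force': array([-0.12040097,  0.93516232, -0.01131493]), 'torque': array([-0.0502172 , -0.00445088,  0.05957163]), 'opening': 0.08558583209139772}
scene 484.2623812997356 278.24485162771697 205.41475739590064 [[-0.696, 0.718, 0.013], [0.376, 0.38, -0.845], [-0.612, -0.583, -0.534]] [0.338, -0.122, 1.642]
organiser [([181.9, 177.8, 165.6, 103.4], 0.82), ([363.9, 303.7, 41.9, 29.4], 0.56)]
rail_left [([186.0, 180.7, 157.6, 98.0], 0.67)]
release [([245.2, 195.9, 20.4, 11.9], 0.71)]
flux_tin [([308.7, 214.1, 17.9, 24.0], 0.92), ([364.4, 303.4, 44.0, 29.9], 0.65)]
bead_jar [([196.3, 180.8, 17.8
[... 782 characters left out ...]
14.9, 125.4], 0.34)]
pink_pot [([233.0, 122.9, 21.7, 37.0], 0.71), ([275.5, 161.4, 15.7, 18.4], 0.54)]
scriber [([337.0, 234.4, 16.3, 16.0], 0.64), ([206.9, 178.0, 5.7, 20.5], 0.56)]
bench_block [([352.6, 336.9, 34.1, 36.9], 0.94), ([262.5, 211.1, 38.5, 46.8], 0.34)]
ring_bowl [([270.2, 129.5, 26.2, 14.1], 0.82)]
wrist 296.57320613276585 282.3072489035679 210.63676478851104 [[0.255, 0.967, -0.001], [0.925, -0.244, 0.291], [0.281, -0.075, -0.957]] [-0.549, -0.038, 0.38]
organiser [([87.8, 404.7, 50.7, 15.3], 0.73)]
rail_left [([92.3, 404.2, 47.2, 13.6], 0.74)]
release []
flux_tin []
bead_jar []
soap_bottle []
pink_pot []
scriber [([191.7, 307.1, 11.5, 12.3], 0.51)]
bench_block []
ring_bowl []
```

```bash
python3 - <<'E'
import cv2
a=cv2.imread('pics/scene0.png')[110:350,120:460]; cv2.imwrite('pics/scene0c.png',cv2.resize(a,(800,565),interpolation=cv2.INTER_CUBIC))
a=cv2.imread('pics/side0.png')[110:390,180:420]; cv2.imwrite('pics/side0c.png',cv2.resize(a,(514,600),interpolation=cv2.INTER_CUBIC))
E
```

```text
(no output)
```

View pics/scene0c.png

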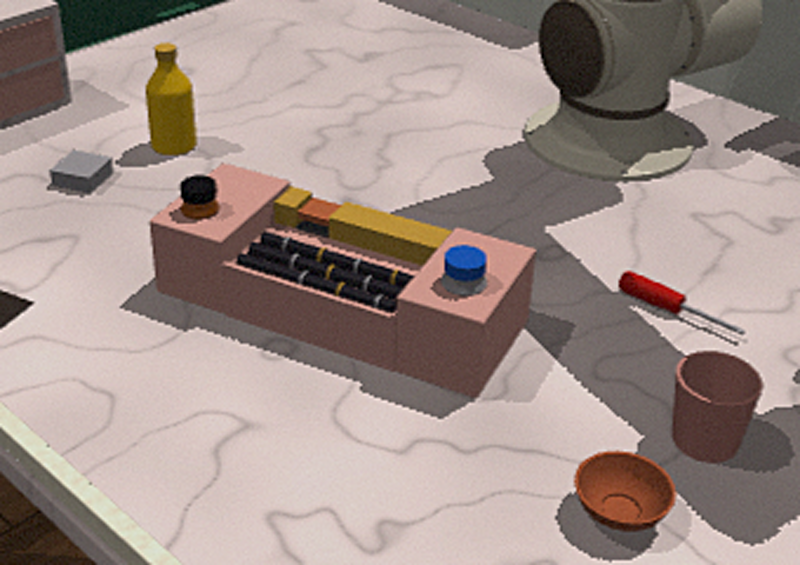

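View pics/side0c.png

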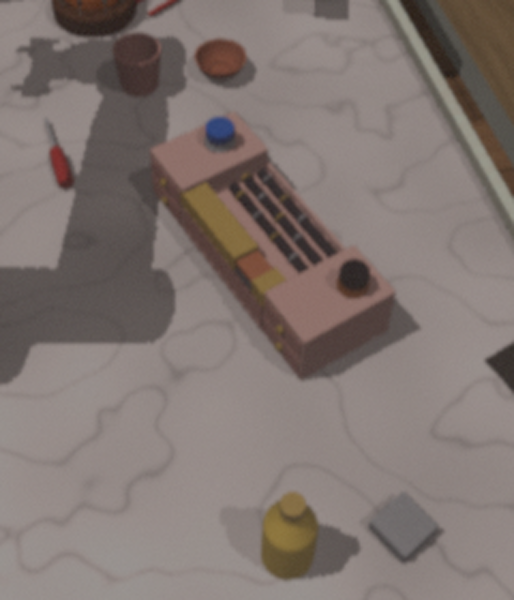

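The scene crop shows the organiser, with the blue-capped tin on its left tower at crop (465,268) and the jar on its right tower at (198,195). The copper pad is at (320,210). In the side crop the pad is at (255,263). I'll fit the organiser pose from its corners.

```bash
cat > fit.py <<'E'
from h import *
from scipy.optimize import least_squares
ps=bot.camera('scene'); pd=bot.camera('side')
S=[((75,200,98),(487,322)),((-75,200,98),(535,250)),((-75,105,98),(455,230)),((75,105,98),(398,300)),((-75,-105,98),(291,187)),((-75,-200,98),(220,165)),((75,-200,98),(153,223)),((75,-105,98),(225,240)),((75,200,0),(473,397)),((75,-200,0),(157,290))]
D=[((-75,200,98),(151,153)),((75,200,98),(236,113)),((75,105,98),(268,150)),((-75,105,98),(183,192)),((-75,-200,98),(300,348)),((75,-200,98),(394,293)),((75,-105,98),(352,250)),((-75,-105,98),(265,298)),((-75,-200,0),(303,377)),((75,-200,0),(391,330))]
def proj(p,X):
    c=X@p['R'].T+p['t']; return np.c_[p['fx']*c[:,0]/c[:,2]+p['cx'],p['fy']*c[:,1]/c[:,2]+p['cy']]
def w(v,P):
    c,s=np.cos(v[2]),np.sin(v[2]); P=np.array(P,float)/1000
    return P@np.array([[c,-s,0],[s,c,0],[0,0,1]]).T+[v[0],v[1],0]
uS=np.array([b for a,b in S])/2.353+[120,110]; uD=np.array([b for a,b in D])/2.143+[180,110]
f=lambda v:np.r_[(proj(ps,w(v,[a for a,b in S]))-uS).ravel(),(proj(pd,w(v,[a for a,b in D]))-uD).ravel()]
r=least_squares(f,[.5,0,0],loss='soft_l1')
if __name__=='__main__':
    v=r.x; print(v[:2],np.degrees(v[2])); print(np.round(f(v).reshape(-1,2),1).tolist())
    for n,P in dict(l=(-55,105,90),r=(-55,-105,90),start=(-55,90,90)).items(): print(n,w(v,[P]))
    # pad y
    for p,u in ((ps,np.array([320,210])/2.353+[120,110]),(pd,np.array([255,263])/2.143+[180,110])):
        ys=np.arange(-80,31); q=proj(p,w(v,[(-55,y,85) for y in ys])); d=np.linalg.norm(q-u,axis=1); print('pad y',ys[d.argmin()],d.min())
    for nm,p in (('scene',ps),('side',pd)):
        im=p['color'][:,:,::-1].copy()
        print([(x['rect'],x['confidence']) for x in bot.look_for(p,'release')])
        for a in [q for q,_ in S]+[(-55,y,90) for y in (105,-105)]:
            u=proj(p,w(v,[a]))[0]; cv2.circle(im,tuple(int(round(8*k)) for k in u),8,(0,255,0),-1,shift=3)
        c=im[140:300,170:370]; cv2.imwrite(f'pics/fit_{nm}.png',cv2.resize(c,(750,600),interpolation=cv2.INTER_CUBIC))
E
python3 fit.py
```

```text
[0.55531276 0.01418826] 17.11384670948599
[[-1.9, 0.2], [0.3, -1.1], [-0.2, -2.1], [-1.3, -1.9], [-0.4, -3.0], [0.9, -1.6], [-2.5, -1.5], [-2.5, 0.7], [1.4, 0.9], [-0.9, 0.6], [-1.5, -1.8], [-1.2, -1.2], [0.0, -0.4], [-1.0, -0.8], [1.7, -2.0], [1.0, -0.5], [0.6, -2.8], [-1.2, -2.7], [-1.6, 2.7], [-1.7, 1.0]]
l [[0.47184957 0.09835414 0.09      ]]
r [[ 0.53364654 -0.10234747  0.09      ]]
start [[0.47626364 0.08401831 0.09      ]]
pad y -53 0.845828802158129
pad y -53 1.1898412584223081
[]
[([274.6, 163.8, 12.2, 14.7], 0.75), ([290.7, 225.3, 15.9, 12.5], 0.49)]
```

View pics/fit_scene.png

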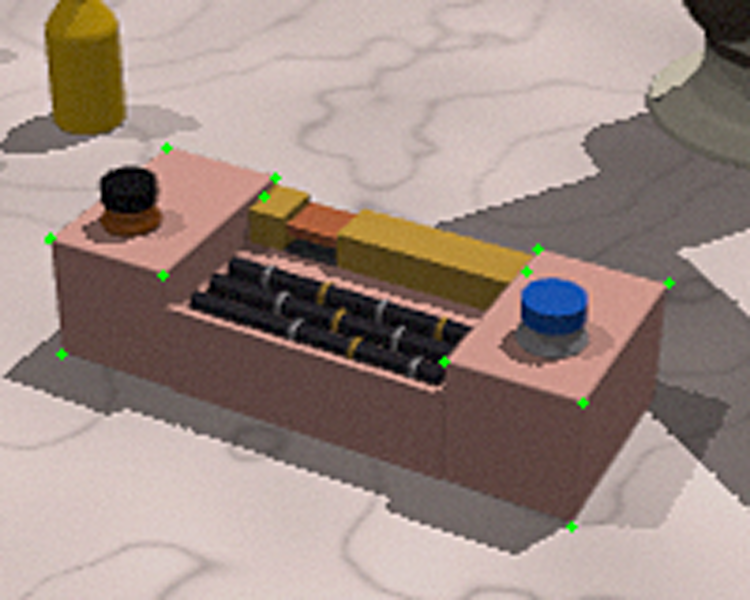

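View pics/fit_side.png

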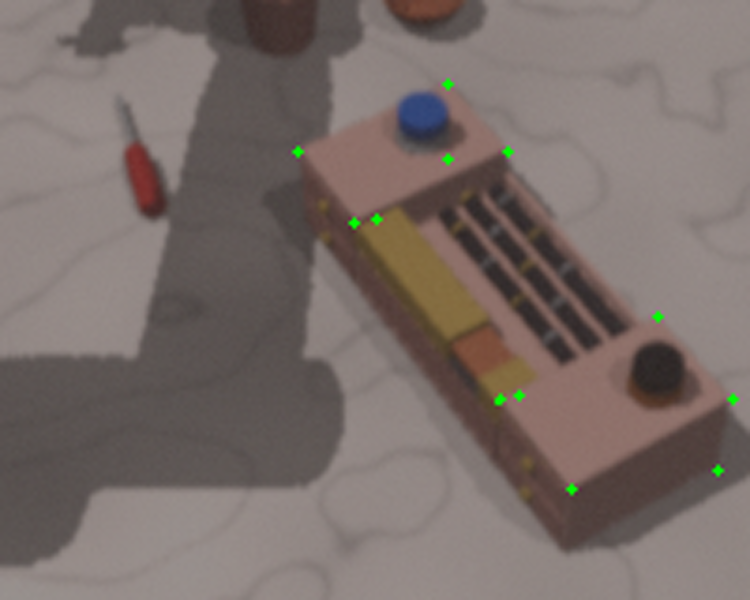

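The overlay fits to about 1-2 px, and the pad sits near organiser y = -53 mm. The left contact point is near world (0.476, 0.084). I'll close the gripper and turn the tool so it lines up with the organiser.

Request:
{"op": "servo_tool", "data": {"motion": [[[0,0,0,0,0,-0.14],[0,0,0,0,0,-0.14],[0,0,0,0,0,-0.14],[0,0,0,0,0,-0.137],[0,0,0,0,0,0]]], "gripper": 0, "newtons": 40}}

```text
time: 2.35
ee_pos: [0.1402, 0.5318, 0.2503]
tcp_rot: [-180.0, -0.0, -162.7]
wrist_force: [-0.1, -0.4, -0.2]
opening: 0.0121
```

```bash
python3 - <<'E'
from fit import *
o=bot.get_obs(); print(o['time'],o['ee_pos'],o['tcp_rot'],np.round(o['q'],1),o['opening'],o['wrist_force'])
P=w(r.x,[(-55,90,150)])[0]; 
from scipy.spatial.transform import Rotation as R
print(R.from_euler('xyz',o['tcp_rot'],degrees=True).as_matrix().T@(P-o['ee_pos'])*1000)
E
```

```text
2.45 [0.14022356 0.53180048 0.25028329] [-1.79996043e+02 -5.63805504e-04 -1.63089494e+02] [75.2  5.  10.1 95.1 -0.  58.3] 1.2979502871647683e-05 [ 0.01746482  0.14316924 -0.13362047]
[-191.26096836 -526.15980538  100.31774826]
```

Request:
{"op": "servo_tool", "data": {"motion": [[[-15,-40,0,0,0,0],[-15,-40,0,0,0,0],[-15,-40,0,0,0,0],[-15,-40,0,0,0,0],[-15,-40,0,0,0,0]]]}}

```text
time: 2.95
ee_pos: [0.2715, 0.3614, 0.2504]
tcp_rot: [180.0, 0.0, -163.1]
wrist_force: [0.9, 0.3, -0.2]
opening: -0.0005
```

Request:
{"op": "servo_tool", "data": {"motion": [[[-15,-40,0,0,0,0],[-15,-40,0,0,0,0],[-15,-40,0,0,0,0],[-15,-40,0,0,0,0],[0,0,0,0,0,0]]]}}

```text
time: 3.45
ee_pos: [0.3775, 0.2243, 0.2503]
tcp_rot: [-180.0, 0.0, -163.4]
wrist_force: [0.1, -0.2, 0.3]
opening: 0.0001
```

```bash
cat > st.py <<'E'
from h import *
import sys
from scipy.spatial.transform import Rotation as R
v=[0.55531276,0.01418826,np.radians(17.114)]
def org(P):
    c,s=np.cos(v[2]),np.sin(v[2]); d=np.array(P)-[v[0],v[1],0]; return np.array([c*d[0]+s*d[1],-s*d[0]+c*d[1],d[2]])*1000
if __name__=='__main__':
    o=bot.get_obs(); print(o['time'],o['ee_pos'],o['tcp_rot'],np.round(o['q'],1),o['wrist_force'],'org',org(o['ee_pos']))
    for n in sys.argv[1:]: snap(n.split('_')[0],n+'.png')
E
python3 st.py wrist_1
```

```text
3.45 [0.37749188 0.22431892 0.25033051] [-1.79951204e+02  3.41708384e-02 -1.63366563e+02] [ 30.8 -10.1  -4.5  95.6  -0.1  14.1] [ 0.06551115 -0.24851849  0.30044624] org [-108.11121124  253.15435111  250.33050814]
```

View pics/wrist_1.png

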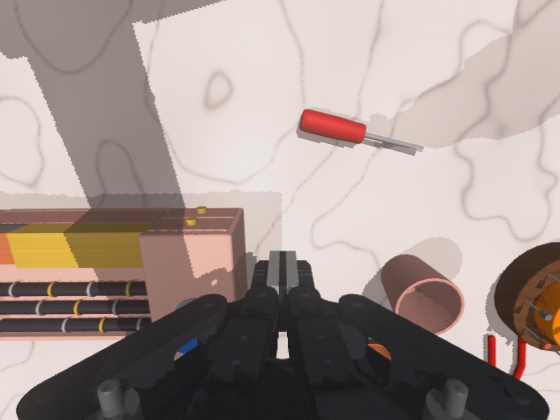

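The wrist view shows the left tower front corner at (236,234), the rail from (10,245) to (143,265), and the scriber and pot well clear. I'll go above the rail's left part.

Request:
{"op": "servo_tool", "data": {"motion": [[[-13,-40,0,0,0,-0.008],[-13,-40,0,0,0,0],[-13,-40,0,0,0,0],[-14,-43,0,0,0,0],[0,0,0,0,0,0]]]}}

```text
time: 4.0
ee_pos: [0.4766, 0.0857, 0.2497]
tcp_rot: [-180.0, -0.0, -162.7]
wrist_force: [-0.5, 0.2, 0.1]
opening: -0.0001
```

```bash
python3 st.py wrist_2 side_2
```

```text
4.0 [0.47658561 0.08568893 0.24966125] [-1.79962084e+02 -2.78279682e-02 -1.62725573e+02] [10.2 -4.   1.  95.  -0.  -7.1] [-0.486925    0.23979818  0.13789427] org [-54.20041708  91.50204745 249.66124546]
```

View pics/wrist_2.png

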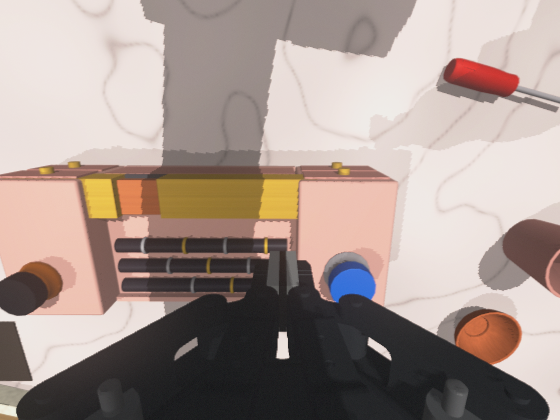

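```bash
python3 - <<'E'
import cv2
a=cv2.imread('pics/wrist_2.png')[150:250,70:410]; cv2.imwrite('pics/wrist_2c.png',cv2.resize(a,None,fx=2.35,fy=4.7,interpolation=cv2.INTER_CUBIC))
E
```

```text
(no output)
```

View pics/wrist_2c.png

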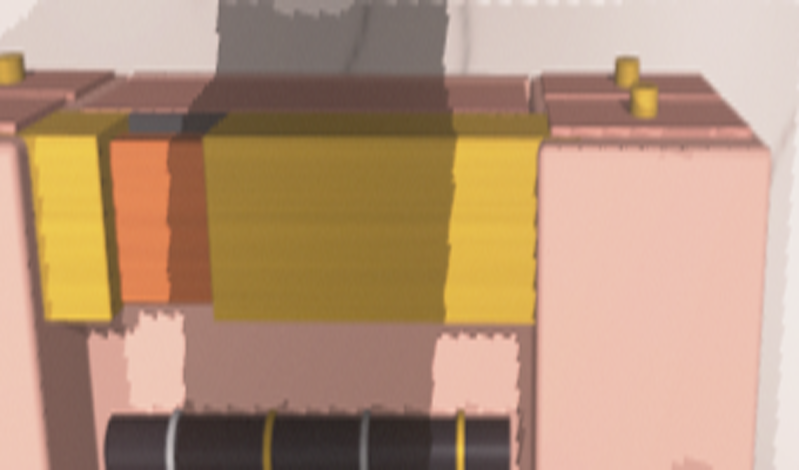

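```bash
cat > fit2.py <<'E'
from h import *
from scipy.optimize import least_squares
def proj(p,X):
    c=X@p['R'].T+p['t']; return np.c_[p['fx']*c[:,0]/c[:,2]+p['cx'],p['fy']*c[:,1]/c[:,2]+p['cy']]
def w(v,P):
    c,s=np.cos(v[2]),np.sin(v[2]); P=np.array(P,float)/1000
    return P@np.array([[c,-s,0],[s,c,0],[0,0,1]]).T+[v[0],v[1],0]
p=bot.camera('wrist')
W=[((-75,105,90),(540,136)),((-35,105,90),(536,323)),((-75,-105,90),(25,136)),((-35,-105,90),(45,320)),((-75,200,98),(768,150)),((-75,105,98),(541,147))]
u=np.array([b for a,b in W])/[2.35,4.7]+[70,150]
f=lambda v:(proj(p,w(v,[a for a,b in W]))-u).ravel()
r=least_squares(f,[.55,.01,.3],loss='soft_l1'); v=r.x
print(v[:2],np.degrees(v[2]),np.round(f(v).reshape(-1,2),1).tolist())
for x,cols in ((-75,(204,100)),(-35,(214,112))):
    for c in cols:
        ys=np.arange(-110,60,.5); q=proj(p,w(v,[(x,y,90) for y in ys])); print(x,ys[np.abs(q[:,0]-(c/2.35+70)).argmin()])
E
python3 fit2.py
```

```text
[0.55423828 0.01862654] 17.163983953854327 [[-1.3, 0.7], [-0.3, 0.0], [1.1, -0.2], [0.2, -0.1], [2.8, -0.3], [-1.2, -0.1]]
-75 -32.5
-75 -75.0
-35 -33.0
-35 -76.5
```

Request:
{"op": "servo_tool", "data": {"motion": [[[0,-8,40,0,0,0],[0,0,40,0,0,0],[0,0,40,0,0,0],[0,0,10,0,0,0],[0,0,0,0,0,0]]]}}

```text
time: 4.65
ee_pos: [0.4761, 0.0815, 0.1197]
tcp_rot: [180.0, -0.1, -162.3]
wrist_force: [0.1, -0.1, 0.8]
opening: -0.0
```

```bash
sed -i 's/^v=.*/v=[0.5545,0.0172,np.radians(17.15)]/' st.py; python3 st.py side_3 wrist_3 scene_3; python3 - <<'E'
import cv2
a=cv2.imread('pics/side_3.png')[130:310,210:390];b=cv2.imread('pics/wrist_3.png')[60:300,60:420]
import numpy as np
cv2.imwrite('pics/m3.png',np.hstack([cv2.resize(a,(400,400)),cv2.resize(b,(400,400))]))
E
```

```text
4.65 [0.47613131 0.08150073 0.11972357] [ 1.79975210e+02 -1.21341342e-01 -1.62318105e+02] [  9.7  -4.6 -14.   80.8   0.   -8. ] [ 0.11340199 -0.05824921  0.81591513] org [-55.92347679  84.5505742  119.72357453]
```

View pics/m3.png

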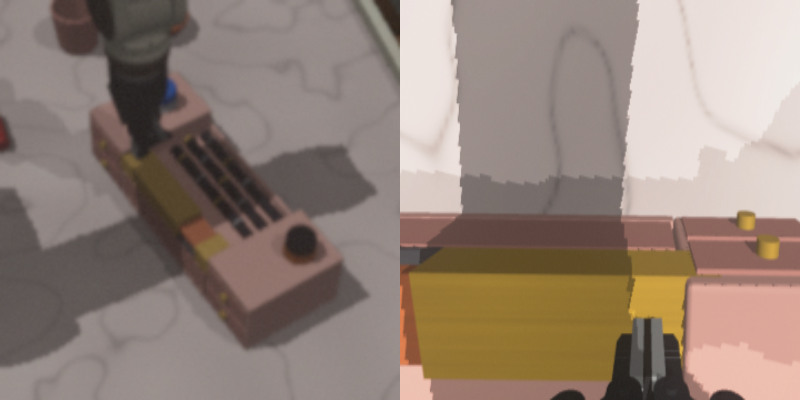

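The fingertips are above the rail's left part at wrist crop (648,322), clear of the tower. I'll descend into contact.

Request:
{"op": "servo_tool", "data": {"motion": [[[0,-3,4,0,0,0.009],[0,0,3,0,0,0],[0,0,2,0,0,0],[0,0,1,0,0,0],[0,0,0,0,0,0]]]}}

```text
time: 5.3
ee_pos: [0.4781, 0.0775, 0.1101]
tcp_rot: [180.0, -0.0, -162.9]
wrist_force: [-0.2, 0.5, -1.4]
opening: 0.0
```

```bash
python3 st.py
```

```text
5.3 [0.47812263 0.07750685 0.11014127] [ 1.79998864e+02 -1.78314723e-02 -1.62924160e+02] [  9.2  -4.4 -14.8  79.6  -0.   -7.9] [-0.24034083  0.48607449 -1.41660248] org [-55.19839143  80.1470882  110.14126797]
```

Request:
{"op": "servo_tool", "data": {"motion": [[[0,0,0.7,0,0,0],[0,0,0.7,0,0,0],[0,0,0,0,0,0]]]}}

```text
time: 5.6
ee_pos: [0.4782, 0.0776, 0.1091]
tcp_rot: [-180.0, 0.0, -162.9]
wrist_force: [0.6, -0.3, 0.9]
opening: -0.0
```

Request:
{"op": "servo_tool", "data": {"motion": [[[0,0,0.5,0,0,0],[0,0,0.5,0,0,0],[0,0,0,0,0,0]]]}}

```text
time: 5.9
ee_pos: [0.4783, 0.0776, 0.109]
tcp_rot: [-180.0, 0.1, -162.9]
wrist_force: [-4.5, 0.3, 10.8]
opening: -0.0001
```

Contact is made at about 11 N with z = 0.109, matching the rail top plus 19 mm. Now I'll slide right.

Request:
{"op": "servo_tool", "data": {"motion": [[[0,0,0,0,0,0],[0,-3,0,0,0,0],[0,-4,0,0,0,0],[0,-4,0,0,0,0],[0,-4,0,0,0,0]]]}}

```text
time: 6.4
ee_pos: [0.4831, 0.0642, 0.109]
tcp_rot: [179.9, 0.1, -162.9]
wrist_force: [-3.7, 6.4, 7.8]
opening: -0.0002
```

```bash
python3 st.py
```

```text
6.4 [0.48308632 0.06421093 0.109011  ] [ 1.79884349e+02  1.33951593e-01 -1.62862140e+02] [  7.5  -4.1 -14.7  79.3   0.1  -9.6] [-3.65112436  6.36115324  7.83738244] org [-54.37603289  65.97869387 109.01099799]
```

Request:
{"op": "servo_tool", "data": {"motion": [[[0,-4,0,0,0,0],[0,-4,0,0,0,0],[0,-4,0,0,0,0],[0,-4,0,0,0,0],[0,-4,0,0,0,0]]]}}

```text
time: 6.9
ee_pos: [0.489, 0.045, 0.109]
tcp_rot: [179.9, 0.1, -162.9]
wrist_force: [-2.2, 6.1, 8.3]
opening: 0.0
```

Request:
{"op": "servo_tool", "data": {"motion": [[[0,-4,0,0,0,0],[0,-4,0,0,0,0],[0,-4,0,0,0,0],[0,-4,0,0,0,0],[0,-4,0,0,0,0]]]}}

```text
time: 7.4
ee_pos: [0.4948, 0.0259, 0.109]
tcp_rot: [179.9, 0.1, -162.9]
wrist_force: [-1.3, 6.0, 8.3]
opening: 0.0002
```

```bash
python3 st.py
```

```text
7.4 [0.49483401 0.02594575 0.10901911] [ 1.79892102e+02  1.33932067e-01 -1.62864176e+02] [  2.9  -3.  -13.6  79.3   0.1 -14.2] [-1.26643898  5.99897411  8.3230796 ] org [-54.43410805  25.95084879 109.01911259]
```

Request:
{"op": "servo_tool", "data": {"motion": [[[0,-5,0,0,0,0],[0,-5,0,0,0,0],[0,-5,0,0,0,0],[0,-5,0,0,0,0],[0,-5,0,0,0,0]]]}}

```text
time: 7.9
ee_pos: [0.5022, 0.002, 0.109]
tcp_rot: [179.9, 0.1, -162.9]
wrist_force: [-2.3, 6.3, 8.3]
opening: -0.0003
```

Request:
{"op": "servo_tool", "data": {"motion": [[[0,-5,0,0,0,0],[0,-5,0,0,0,0],[0,-5,0,0,0,0],[0,-5,0,0,0,0],[0,-5,0,0,0,0]]]}}

```text
time: 8.4
ee_pos: [0.5095, -0.0219, 0.1091]
tcp_rot: [179.9, 0.1, -162.9]
wrist_force: [-1.7, 5.9, 8.0]
opening: 0.0001
```

Request:
{"op": "servo_tool", "data": {"motion": [[[0,-3,0,0,0,0],[0,-3,0,0,0,0],[0,-3,0,0,0,0],[0,-3,0,0,0,0]]]}}

```text
time: 8.8
ee_pos: [0.513, -0.0333, 0.109]
tcp_rot: [179.9, 0.1, -162.9]
wrist_force: [-2.1, 6.1, 8.6]
opening: -0.0002
```

```bash
python3 st.py wrist_4
```

```text
8.8 [ 0.51298416 -0.03331045  0.10899416] [ 1.79898412e+02  1.24825581e-01 -1.62866701e+02] [ -3.8  -0.4 -11.1  79.2   0.1 -20.9] [-2.11770384  6.05683011  8.58193048] org [-54.56411207 -36.02259944 108.994164  ]
```

View pics/wrist_4.png

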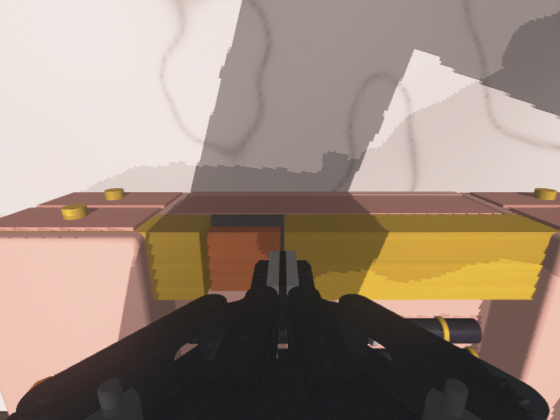

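The wrist picture shows the fingertips (column 282) at the notch's left edge, with the notch spanning columns 210-283. I'll continue the slide.

Request:
{"op": "servo_tool", "data": {"motion": [[[0,-3,0,0,0,0],[0,-3,0,0,0,0],[0,-3,0,0,0,0],[0,-3,0,0,0,0]]]}}

```text
time: 9.25
ee_pos: [0.516, -0.046, 0.1076]
tcp_rot: [-180.0, -0.0, -162.9]
wrist_force: [1.0, 0.3, -0.5]
opening: -0.0
```

Request:
{"op": "servo_tool", "data": {"motion": [[[0,-3,0,0,0,0],[0,-3,0,0,0,0],[0,-2,0,0,0,0],[0,0,0,0,0,0]]]}}

```text
time: 9.65
ee_pos: [0.5185, -0.0537, 0.1078]
tcp_rot: [-180.0, -0.0, -162.9]
wrist_force: [-0.9, -0.1, 0.1]
opening: -0.0001
```

```bash
python3 st.py wrist_5
```

```text
9.65 [ 0.51850896 -0.05366022  0.10781469] [-1.79999840e+02 -4.36041315e-03 -1.62935643e+02] [ -5.9   0.7 -10.1  79.2  -0.  -23. ] [-0.87608347 -0.09782417  0.07782446] org [-55.28559065 -57.09666684 107.81469274]
```

View pics/wrist_5.png

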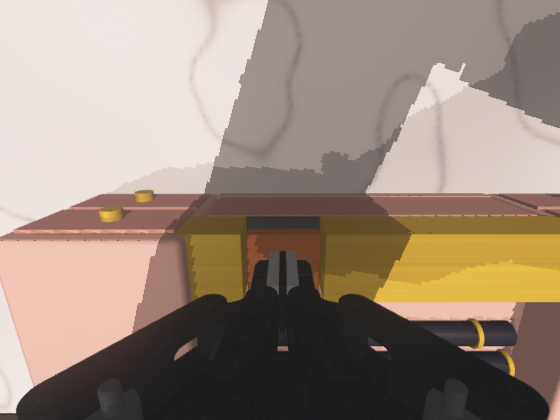

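The fingertips dropped (z = 107.8, force 0) and are centred in the notch: it spans columns 247-320 and the tips are at 283. Now I'll press.

Request:
{"op": "servo_tool", "data": {"motion": [[[0,0,2.5,0,0,0],[0,0,2.5,0,0,0],[0,0,2,0,0,0],[0,0,2,0,0,0],[0,0,0,0,0,0]]]}}

```text
time: 10.2
ee_pos: [0.5186, -0.0533, 0.0991]
tcp_rot: [-180.0, 0.0, -162.9]
wrist_force: [0.2, -0.5, 3.1]
opening: -0.0003
```

Request:
{"op": "servo_tool", "data": {"motion": [[[0,0,1,0,0,0],[0,0,1,0,0,0],[0,0,1,0,0,0],[0,0,0,0,0,0]]]}}

```text
time: 10.6
ee_pos: [0.5186, -0.0533, 0.0962]
tcp_rot: [-180.0, 0.0, -162.9]
wrist_force: [-1.8, 0.5, 5.8]
opening: -0.0
```

Request:
{"op": "servo_tool", "data": {"motion": [[[0,0,0.7,0,0,0],[0,0,0.7,0,0,0],[0,0,0,0,0,0],[0,0,0,0,0,0]]]}}

```text
time: 11.0
ee_pos: [0.5187, -0.0533, 0.096]
tcp_rot: [-180.0, 0.1, -162.9]
wrist_force: [-4.5, 0.9, 13.6]
opening: -0.0001
```

```bash
python3 st.py wrist_6
```

```text
11.0 [ 0.51868926 -0.05333101  0.09596201] [-1.79966916e+02  8.10288172e-02 -1.62909318e+02] [ -5.9   0.8 -11.3  77.8   0.  -23. ] [-4.544757    0.93071379 13.57585012] org [-55.0162363  -56.83525594  95.96200727]
```

View pics/wrist_6.png

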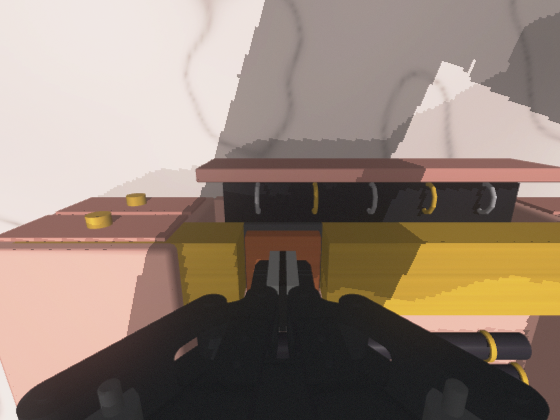

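The drawer is out (its front edge is at row 165), z stopped at 96.0 and the force rose to 13.6 N, so the pad is at its lower stop. I'll lift straight up.

Request:
{"op": "servo_tool", "data": {"motion": [[[0,0,-5,0,0,0],[0,0,-15,0,0,0],[0,0,-30,0,0,0],[0,0,-40,0,0,0],[0,0,-40,0,0,0]]]}}

```text
time: 11.55
ee_pos: [0.518, -0.0533, 0.2264]
tcp_rot: [180.0, -0.0, -162.9]
wrist_force: [0.4, 0.1, -0.0]
opening: -0.0001
```

Request:
{"op": "servo_tool", "data": {"motion": [[[0,0,-20,0,0,0],[0,0,0,0,0,0],[0,0,0,0,0,0],[0,0,0,0,0,0],[0,0,0,0,0,0]]]}}

```text
time: 12.05
ee_pos: [0.518, -0.0533, 0.2433]
tcp_rot: [180.0, -0.1, -162.9]
wrist_force: [0.1, -0.1, 0.5]
opening: -0.0001
```

```bash
python3 st.py wrist_7 scene_7 side_7; python3 - <<'E'
import cv2,numpy as np
a=cv2.imread('pics/scene_7.png')[110:350,120:460];b=cv2.imread('pics/scene0.png')[110:350,120:460];c=cv2.imread('pics/wrist_7.png')
d=cv2.imread('pics/side_7.png')[110:390,180:420]
cv2.imwrite('pics/m7.png',np.vstack([np.hstack([cv2.resize(x,(400,300)) for x in r]) for r in ((a,b),(c,d))]))
E
```

```text
12.05 [ 0.5180119  -0.05331286  0.24328766] [ 1.79953462e+02 -1.09041240e-01 -1.62913907e+02] [ -5.9   0.9   5.1  94.3   0.  -23. ] [ 0.12244202 -0.13913417  0.51714668] org [-55.65812724 -56.61817162 243.28766314]
```

View pics/m7.png

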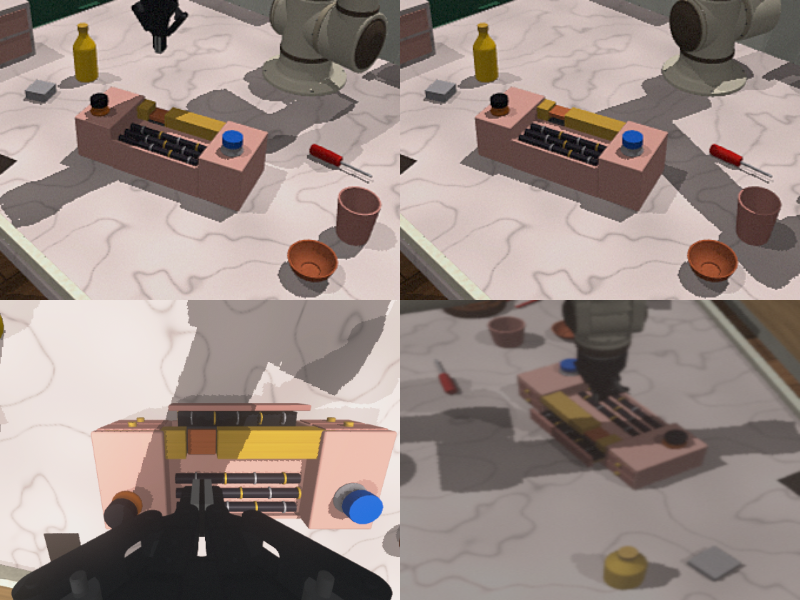

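The drawer is still out, the arm is clear, and all the loose things look unmoved compared with the first picture. I'll hand the job in.

```bash
python3 -c "
from workcell import bot
print(bot.job_done())"
```

```text
the job is handed in; nothing more can be done
None
```

The secret drawer is out and the job is handed in, at about 12 s on the robot's clock. The hand-in gave no verdict.

- **Touch and slide:** With the fingers closed, I touched the rail at organiser y of about +80 mm, at about 11 N. I slid right in contact, reading about 8 N up to the notch. The fingertips dropped into the notch, which has its middle at y of about -55 mm.
- **Press:** I pressed the pad until the TCP stopped at z = 96.0 mm, which is where the pad's lower stop should be. The force rose to 13.6 N there.
- **Last checks:** After I lifted clear, the picture showed the drawer standing out. By eye, none of the seven loose things had moved compared with the first picture. The wrist force was about 0.5 N, which is noise.
- **Disagreements and limits:** The outside cameras and the wrist camera disagreed by about 4 mm on the organiser's y position, so I used a value in between. When the tips first dropped into the notch they hung about 4 mm above the pad without contact until the press began. I could not read the pad and drawer joints directly.

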